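Clamp the module in its test socket and hold the probe on the ringed test land

ROBOT

A 6-joint arm with a two-finger parallel gripper is mounted at the origin on a cart in front of the work surface, level with it; the furniture and walls round the work are solid. World frame = base frame: x ahead of the robot, y to its left, z up, the work surface at z = 0. Lengths are in m, angles in degrees, forces in N, time in s.
With the tool pointing down it reaches from about 0.275 to 0.85 m from the base axis. Payload 19 kg.
Tool frame: the origin (TCP) lies midway between the tips of the shut fingers; the grasp point (between the pads) lies ctrl.hold_point_z behind it (ctrl.hold_point_z is the distance from the TCP to the grasp point, in m); z points along the fingers, y is the direction in which the jaws open and shut (so a half turn about z gives the same grasp; the last joint's range is limited). The gripper opens to 85 mm and grips with 20 to 120 N. Pads are 22 mm wide; open, the fingers measure 114 mm over their backs; the gripper's body (76 mm by 85 mm) begins 54 mm behind the grasp point. The pads swing forward as they close: fully open they stand 13 mm farther back than shut.
Start: joints at [63.885, 8.623, 82.357, -0, 89.026, -7.678], TCP at [0.182, 0.545, 0.231] pointing down, gripper open.
Joint ranges: [-160.23, 160.23], [-39.13, 120.54], [6.94, 153.29], [-79.49, 259.48], [9.18, 160.14], [-161.06, 161.06]. Speed limits (degrees/s): [108.29, 108.29, 127.2, 172.46, 172.46, 172.46].

INTERFACE

Orientations are given as [roll, pitch, yaw] about the fixed x, y, z axes, in that order (R = Rz(yaw) Ry(pitch) Rx(roll)).
In Python, from cell import ctrl gives the robot as it stands.
- The arm moves only by the tool drive_tool, never from a script. Its argument "plan" is a list of rows, each an object of numbers: "x", "y", "z": the shift along the world's x, y, z in m; "rx", "ry", "rz": the turn, a rotation vector about the world's x, y, z in degrees; "jaw": the finger opening in m, from 0 to 0.0854. In form: [{"x": .., "y": .., "z": .., "rx": .., "ry": .., "rz": .., "jaw": ..}, ...]. A call has exactly 8 rows; each row is the pose to reach, as a shift and turn from the pose commanded when the call began; what a row does not reach only later rows make up. A row lasts 1/10 s, in which the tool goes at most 50 mm and 8.59 degrees, less where a joint would pass 70% of its speed; a pose out of reach is approached as far as the arm can. A call with a gripper value outside its range is refused whole. The fingers move at their own pace and stop on an object; the grip force is fixed at half the most. Time passes only in rows, so rows that repeat a pose let the fingers close, or fill a call up. It gives the time, the measured TCP pose, the force and the opening at its end, in the units of the state.
- ctrl.state(): the state, without advancing time (a new reading comes with each control period).
- ctrl.camera(name): name is "scene" or "top" or "wrist"; returns a dict with "frame" (384x512x3 uint8, red, green, blue), "mtx" (3x3 intrinsics, pixels), "distortion" ([k1, k2, p1, p2, k3] as OpenCV has them; the pictures are not rectified), "extrinsics" (4x4, takes a point from camera to world coordinates); the wrist camera has in their place "hand_eye" (4x4, takes a point from camera to tool coordinates, whose origin is the TCP and whose axes are the flange's). Camera axes: x right, y up, looking along -z (the intrinsics and any distortion apply to the point x, -y, -z); pixel columns grow to the right and rows downward; lengths in m; the calibration is good to about 2 mm. A picture is of the moment at which its call begins: read the wrist's pose just before it. There is no depth.
- ctrl.job_done(): hands the job in, once; it reports no verdict.
The state is a dict: "clock": time; "joint_positions": joint angles; "joint_velocities": joint speeds; "joint_efforts": joint torques, N m; "ee_pos": TCP position; "orientation": TCP orientation; "ft_force": force on the tool from outside, world axes, zero at the start; "torque": the same for the moment, N m; "gripper_width": finger opening in m.
Only numpy, scipy, OpenCV 4.12 (cv2) and the standard library are available. Lean on these libraries where they do the work, as an engineer would, in place of code of your own. Each camera call takes 0.05 s, during which the arm holds its last target. There are 200 camera calls.

TASK

Take a reading on the module in the spring-loaded test socket: with the closed gripper, press the raised clamp paddle down by its ribbed thumb pad to its stop, so that the catch holds it shut when you let go. Then draw the test probe out of its slanted rest by the grey handle, stand it upright with its tip on the ringed round land of the same board, and press gently until the spring plunger is about half way in. The program finishes while holding it there, still gripped and pressed on the land; do not push the other things on the bench about.

Things in the scene. Friction and masses are not known exactly. Their poses are not given: they have to be found in the camera images.
- socket_board: Fixed evaluation board: dark green circuit board on a pale metal plate, 160 (its x) x 130 mm (its y), surface 19 mm above the bench. Origin: centre of its underside; x to the back (clamp hinge end), y to its left, z up. Left half: a silver module in a black socket under the metal clamp paddle. Right half: the ringed land. Tallest with the clamp shut: 57 mm (the catch); connectors on the right edge: 26 mm.
- clamp (a joint): Hinge of the clamp paddle (32 mm wide, 114 mm long, hinged at x = +58, z = 40 mm of the board, front end sprung up 95 mm above the bench): 0 rad raised (start), 0.5 at its stop, flat on the module; caught it rests at about 0.49. Felt at the thumb pad, the springs resist with 3 to 6 N, and pushing the catch aside near the end takes about 10 N in all.
- catch_top (a point): Top of the sprung steel catch (14 mm wide, 57 mm high) just in front of the paddle. The descending paddle pushes its hook aside; it snaps over the paddle's front edge just before the stop, and then the paddle stays down by itself. Keep the fingers off it.
- thumb_pad: Ribbed black rubber thumb pad on top of the paddle, 26 x 26 mm, the place to press. Origin: centre of its underside; the frame tilts with the paddle (z out of the pad).
- pad_top (a point): Centre of the thumb pad's pressing face. Raised it is about 83 mm above the bench; shut it is at (-26, +30, 46) mm in the board's frame: it comes down on an arc of 84 mm radius about the hinge and so moves 13 mm forward.
- test_land: The marked spot: the only large round brass test land, 12 mm across and 1.2 mm thick, inside a thin pale ring 20 mm across printed on the board, at (-30, -26) mm in the board's frame. (The four small square lands in front of it are not meant.) Origin: centre of its underside.
- land_top (a point): Centre of the round land's upper face, 20 mm above the bench.
- probe_rest: Fixed slanted rest: black base 86 x 70 x 12 mm with a metal sleeve (17 mm across, 0.6 mm play) that leans 0.4 rad toward the base's front (-x). Origin: centre of its underside. The sleeve's rim is 66 mm above the bench at x = -4 mm. The probe must be drawn 50 mm along its axis to clear it.
- probe: Loose cordless pen probe, 135 mm, 50 g. Origin: tip of the plunger when fully out; z runs from the tip to the handle's end (leaning 0.4 to 0.5 rad from vertical at the start). From the tip: plunger to 16 mm, barrel to 45 (8.4 mm thick, in the sleeve), collar to 50 (18 mm across, on the sleeve's rim), square grey handle to 128, 14 mm across flats that face its x and y (y is level), cap to 135.
- plunger (a joint): Spring plunger of the probe: 0 m fully out, 0.010 m fully pushed in. 0.7 N to start moving, 2.1 N at half way (0.005), 3.5 N at the end.
- probe_tip (a point): Tip of the plunger (moves with it).
- attenuator: Bystander: black block with a round white dial, 24 x 68 x 29 mm, loose. Origin under its middle.
- spare_module: Bystander: silver transceiver module 69 x 14 x 11 mm lying loose on the bench. Origin under its middle.
- loupe: Bystander: small white loupe with a black lens, 30 x 34 x 16 mm, loose. Origin under its middle.
- cleaner_cassette: Bystander: white rounded reel cleaner, 64 x 118 x 37 mm, loose. Origin under its middle.
- fault_locator: Bystander: white pen-shaped light source with a red band, 20 x 143 x 18 mm, loose. Origin under its middle.
- tweezers: Bystander: steel tweezers 12 x 124 x 8 mm, loose. Origin under its middle.
- power_meter: Bystander: blue handheld meter standing upright, 48 x 84 x 187 mm, loose. Origin under its middle.
Things that resemble listed ones, but are neither listed nor needed, are in the scene too. Several things have the shape of the probe_rest; the one meant has the colours described above.

How it is judged (in metres and radians):
On the way, in this order (a step that is already met when the one before it is completed fails the run):
1. the fingers press the thumb pad until the clamp paddle is at its stop (value of joint clamp above 0.485 rad and contact force between the fingers and thumb_pad above 0.5 N), for 0.05 s.
2. the fingers are off the paddle and the catch keeps it shut (value of joint clamp above 0.46 rad and contact force between the fingers and thumb_pad below 0.05 N), for 0.2 s.
3. the probe is gripped, upright (within 0.12 rad) and out of its rest (contact force between the fingers and probe above 1 N and angle between probe's own z axis and vertical below 0.12 rad and height (world z) of probe above 0.03 m and contact force between probe and probe_rest below 0.05 N and contact force between probe and socket_board below 0.05 N), for 0.05 s.
At the end, for the whole second after the job is handed in: Paddle caught shut (joint over 0.46); probe held still by the fingers, within 0.1 rad of upright, free of its rest; its tip touches the round land within 5 mm of the centre with 0.4 to 5 N and the plunger is 2 to 8 mm in (value of joint clamp above 0.46 rad and horizontal distance between probe_tip and land_top below 0.005 m and contact force between probe and test_land between 0.4 and 5 N and value of joint plunger between 0.002 and 0.008 m and angle between probe's own z axis and vertical below 0.1 rad and contact force between the fingers and probe above 1 N and contact force between probe and probe_rest below 0.05 N and linear speed of probe below 0.02 m/s); the arm keeps its last pose, push and grip.
It fails at once if the probe is rammed onto the board with more than 12 N (contact force between probe and socket_board above 12 N).
It fails at once if a bystander is pushed more than 20 mm (distance of any of attenuator, spare_module, loupe, cleaner_cassette, fault_locator, tweezers, power_meter from where it was at the start of the episode above 0.02 m).
It also fails if it takes over 54 s, if anything falls off the work surface, if the arm or the gripper's body presses on something with over 40 N, if the wrist force passes 120 N, or if a joint passes its speed limit or range.

## Working session

There is one attempt and no reset: what is moved stays moved. The work goes in short steps, Python scripts to look and compute and a tool call to move; the robot and the scene stay as the last step left them, time stands still between calls to the robot, and variables do not carry over. Pictures are saved under pics/ and viewed, about 8 in all and at most 12, crops included, and the job is handed in when it is done.

Besides the shell and the picture viewer there is one more tool, called after ">>>" as name(argument=value, ...) on one line, values as JSON. drive_tool: Moves the arm, as the interface text tells. Its arguments: {"type":"object","properties":{"plan":{"type":"array","items":{"type":"object","properties":{"x":{"type":"number"},"y":{"type":"number"},"z":{"type":"number"},"rx":{"type":"number"},"ry":{"type":"number"},"rz":{"type":"number"},"jaw":{"type":"number"}}}}},"required":["plan"]}

```bash
mkdir -p pics; ls
cat > h.py <<'E'
import numpy as np, cv2
from cell import ctrl
from scipy.spatial.transform import Rotation as R
def grab(n,save=None):
    s=ctrl.state(); c=ctrl.camera(n)
    f=c["frame"][:,:,::-1].copy()
    if save: cv2.imwrite("pics/"+save,f)
    if "extrinsics" in c: E=np.array(c["extrinsics"])
    else:
        T=np.eye(4); T[:3,:3]=R.from_euler("xyz",s["orientation"],degrees=True).as_matrix(); T[:3,3]=s["ee_pos"]
        E=T@np.array(c["hand_eye"])
    return dict(f=f,K=np.array(c["mtx"],float),D=np.array(c["distortion"],float),E=E)
def ray(c,uv):
    p=cv2.undistortPoints(np.array(uv,float).reshape(-1,1,2),c["K"],c["D"]).reshape(-1,2)
    d=np.c_[p[:,0],-p[:,1],-np.ones(len(p))]@c["E"][:3,:3].T
    return c["E"][:3,3],d/np.linalg.norm(d,axis=1)[:,None]
def plane(c,uv,z):
    o,d=ray(c,uv); return o+d*((z-o[2])/d[:,2])[:,None]
def proj(c,P):
    Pc=(np.atleast_2d(P)-c["E"][:3,3])@c["E"][:3,:3]
    return cv2.projectPoints(Pc*[1,-1,-1],np.zeros(3),np.zeros(3),c["K"],c["D"])[0].reshape(-1,2)
def tri(cs,uvs):
    A=np.zeros((3,3));b=np.zeros(3)
    for c,u in zip(cs,uvs):
        o,d=ray(c,[u]);M=np.eye(3)-np.outer(d[0],d[0]);A+=M;b+=M@o
    P=np.linalg.solve(A,b)
    return P,[float(np.linalg.norm(proj(c,P)[0]-u)) for c,u in zip(cs,uvs)]
E
python3 - <<'E'
from h import *
print(ctrl.state(),ctrl.hold_point_z)
t=grab("top","top0.png");s=grab("scene","sc0.png")
import pickle;pickle.dump((t,s),open("v0.pkl","wb"))
print(t["E"],t["K"],t["D"],s["E"])
cv2.imwrite("pics/both0.png",np.vstack([cv2.resize(t["f"],(400,300)),cv2.resize(s["f"],(400,300))]))
cv2.imwrite("pics/top0b.png",cv2.resize(t["f"],(800,600)));cv2.imwrite("pics/sc0b.png",cv2.resize(s["f"],(800,600)))
E
```

```text
pics
{'clock': 0.0, 'joint_positions': array([ 6.38857290e+01,  8.65238477e+00,  8.23913700e+01,  5.70180058e-04,
        8.90229460e+01, -7.67802424e+00]), 'joint_velocities': array([ 0.0612706 ,  0.03187827,  0.10239707, -0.05829695,  0.03176045,
        0.00229808]), 'joint_efforts': array([ 3.52362200e-03, -7.13056898e+01, -5.70857513e+01, -2.45523815e-04,
        9.54202755e-03, -8.32660908e-05]), 'ee_pos': array([0.181767  , 0.54528699, 0.23067539]), 'orientation': array([-1.79933973e+02, -9.47660134e-03,  1.61563738e+02]), 'ft_force': array([0.60594606, 0.51855008, 0.15238244]), 'torque': array([-0.04857742, -0.03436497, -0.00367686]), 'gripper_width': 0.08529421622429154} 0.0187
[[-0.00862227  0.99694661 -0.07760866  0.516031  ]
 [-0.99955304 -0.00637104  0.02920842 -0.01451713]
 [ 0.02862479  0.07782581  0.99655595  1.13138035]
 [ 0.          0.          0.          1.        ]] [[368.63386799   0.         255.90750176]
 [  0.         368.63386799 192.36883512]
 [  0.           0.           1.        ]] [-0.04588467  0.          0.          0.          0.        ] [[ 0.87180884  0.37103718 -0.31981362  0.18888439]
 [-0.4897      0.64420734 -0.58752942 -0.75519878]
 [-0.01196898  0.66882607  0.74332256  0.98827054]
 [ 0.          0.          0.          1.        ]]
```

View pics/top0b.png

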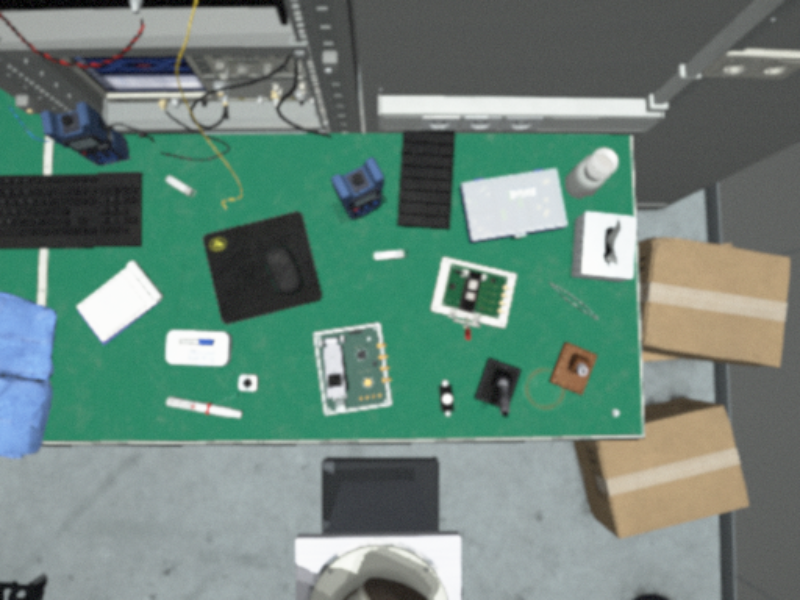

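View pics/sc0b.png

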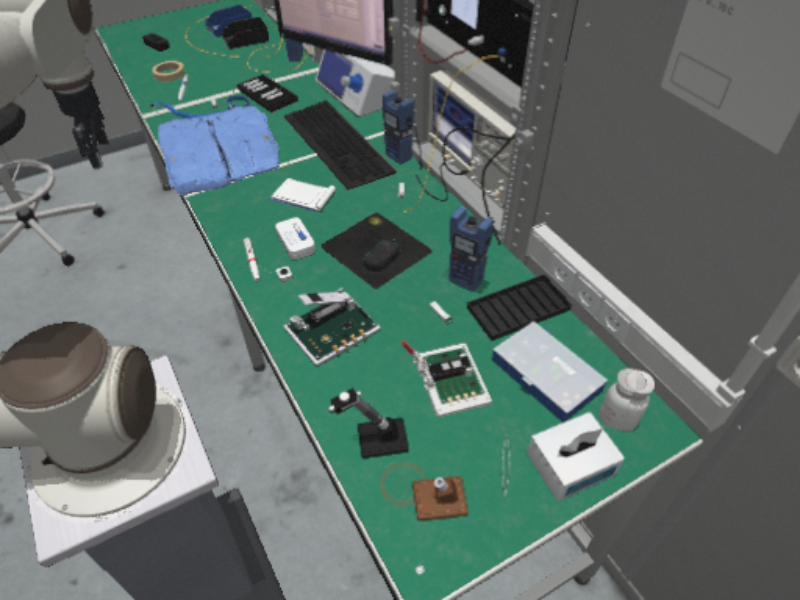

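The top view shows two boards: one at (355,370), with a bare metal paddle and a ringed land near (368,382), and one at (475,290), with a red lever and no land. The first fits. It also shows two rests: black at (500,382) holding the grey-handled probe, and brown at (573,368). The black one fits. The attenuator at (447,398) sits close by.

Run:
```python
from h import *
import pickle
t,s=pickle.load(open("v0.pkl","rb"))
k=512/800
for n,u,z in [("board corners",[(314,331),(381,323),(391,405),(323,414)],.019),("land",[(368,382)],.02),("rest base",[(488,358),(521,370),(509,412),(475,398)],.012),("atten",[(447,398)],.029),("power",[(360,190)],.1)]:
    print(n,np.round(plane(t,np.array(u)*k,z),3).tolist())
c=grab("wrist"); print(np.round(ctrl.camera("wrist")["hand_eye"],4),c["K"][0,0])
up=t["f"][190:280,190:350]; 
a=cv2.resize(up,None,fx=5,fy=5,interpolation=cv2.INTER_CUBIC)
cv2.imwrite("pics/crop1.png",a)
```

```text
board corners [[0.545, 0.119, 0.019], [0.559, -0.01, 0.019], [0.402, -0.028, 0.019], [0.387, 0.101, 0.019]]
land [[0.447, 0.015, 0.02]]
rest base [[0.49, -0.218, 0.012], [0.466, -0.282, 0.012], [0.385, -0.257, 0.012], [0.413, -0.191, 0.012]]
atten [[0.415, -0.135, 0.029]]
power [[0.799, 0.026, 0.1]]
[[-1.100e-03  9.659e-01  2.590e-01  6.580e-02]
 [ 1.000e+00  1.100e-03  3.000e-04  6.000e-04]
 [ 0.000e+00  2.590e-01 -9.659e-01 -1.429e-01]
 [ 0.000e+00  0.000e+00  0.000e+00  1.000e+00]] 269.5965697742525
```

View pics/crop1.png

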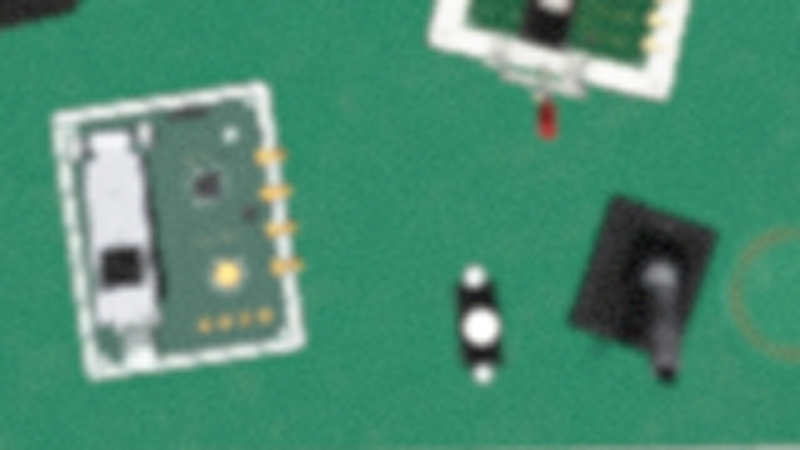

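The crop confirms both targets: the paddle board, with its land at crop (227,274) and black pad at (122,267), and the black rest with its handle leaning to (665,372). I'll move over the board with the jaws closing.

>>> drive_tool(plan=[{"x":0.02,"y":-0.04,"z":0,"rz":3,"jaw":0},{"x":0.04,"y":-0.08,"z":0,"rz":6,"jaw":0},{"x":0.06,"y":-0.12,"z":0,"rz":9,"jaw":0},{"x":0.08,"y":-0.16,"z":0,"rz":12,"jaw":0},{"x":0.1,"y":-0.2,"z":0,"rz":15,"jaw":0},{"x":0.12,"y":-0.24,"z":0,"rz":18,"jaw":0},{"x":0.14,"y":-0.28,"z":0,"rz":21,"jaw":0},{"x":0.16,"y":-0.32,"z":0,"rz":24,"jaw":0}])

```text
validation failed for argument at $.pl...
```

>>> drive_tool(plan=[{"x":0.02,"y":-0.04,"z":-0.01,"rz":1,"jaw":0},{"x":0.04,"y":-0.08,"z":-0.02,"rz":1,"jaw":0},{"x":0.06,"y":-0.12,"z":-0.03,"rz":1,"jaw":0},{"x":0.08,"y":-0.16,"z":-0.03,"rz":1,"jaw":0},{"x":0.09,"y":-0.19,"z":-0.03,"rz":1,"jaw":0},{"x":0.09,"y":-0.19,"z":-0.03,"rz":1,"jaw":0},{"x":0.09,"y":-0.19,"z":-0.03,"rz":1,"jaw":0},{"x":0.09,"y":-0.19,"z":-0.03,"rz":1,"jaw":0}])

```text
validation failed for argument at $.pl...
```

Run:
```python
from h import *
import pickle
c=grab("wrist","w1.png");pickle.dump(c,open("w1.pkl","wb"))
cv2.imwrite("pics/w1b.png",cv2.resize(c["f"],(800,600),interpolation=cv2.INTER_CUBIC))
```

```text
(no output)
```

View pics/w1b.png

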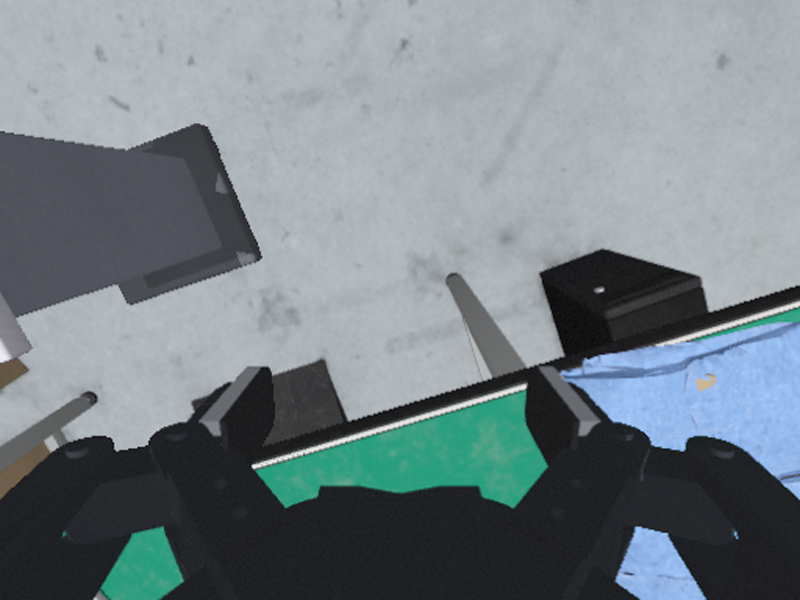

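The picture shows floor and the bench edge, because the moves were refused. I suspect the rows need every field. The gripper hides the lower third of the wrist image, so I'll stand the TCP beyond the board.

>>> drive_tool(plan=[{"x":0.02,"y":-0.04,"z":0,"rx":0,"ry":0,"rz":3,"jaw":0.0},{"x":0.04,"y":-0.08,"z":0,"rx":0,"ry":0,"rz":6,"jaw":0.0},{"x":0.06,"y":-0.12,"z":0,"rx":0,"ry":0,"rz":9,"jaw":0.0},{"x":0.08,"y":-0.16,"z":0,"rx":0,"ry":0,"rz":12,"jaw":0.0},{"x":0.1,"y":-0.2,"z":0,"rx":0,"ry":0,"rz":15,"jaw":0.0},{"x":0.12,"y":-0.24,"z":0,"rx":0,"ry":0,"rz":18,"jaw":0.0},{"x":0.14,"y":-0.28,"z":0,"rx":0,"ry":0,"rz":21,"jaw":0.0},{"x":0.16,"y":-0.32,"z":0,"rx":0,"ry":0,"rz":24,"jaw":0.0}])

```text
clock: 1.05
ee_pos: [0.3422, 0.2238, 0.2314]
orientation: [180.0, 0.0, -174.3]
ft_force: [0.9, -0.4, 0.1]
gripper_width: 0.0001
```

>>> drive_tool(plan=[{"x":0.03,"y":-0.03,"z":0,"rx":0,"ry":0,"rz":1,"jaw":0.0},{"x":0.06,"y":-0.06,"z":0,"rx":0,"ry":0,"rz":1,"jaw":0.0},{"x":0.09,"y":-0.09,"z":-0.01,"rx":0,"ry":0,"rz":1,"jaw":0.0},{"x":0.12,"y":-0.12,"z":-0.02,"rx":0,"ry":0,"rz":1,"jaw":0.0},{"x":0.15,"y":-0.15,"z":-0.03,"rx":0,"ry":0,"rz":1,"jaw":0.0},{"x":0.17,"y":-0.18,"z":-0.03,"rx":0,"ry":0,"rz":1,"jaw":0.0},{"x":0.17,"y":-0.18,"z":-0.03,"rx":0,"ry":0,"rz":1,"jaw":0.0},{"x":0.17,"y":-0.18,"z":-0.03,"rx":0,"ry":0,"rz":1,"jaw":0.0}])

```text
clock: 1.85
ee_pos: [0.5119, 0.0449, 0.2009]
orientation: [180.0, -0.0, -173.5]
ft_force: [-0.2, 0.8, -0.0]
gripper_width: 0.0002
```

Run:
```python
from h import *
import pickle
c=grab("wrist","w2.png");pickle.dump(c,open("w2.pkl","wb"))
cv2.imwrite("pics/w2b.png",cv2.resize(c["f"],(800,600),interpolation=cv2.INTER_CUBIC))
```

```text
(no output)
```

View pics/w2b.png

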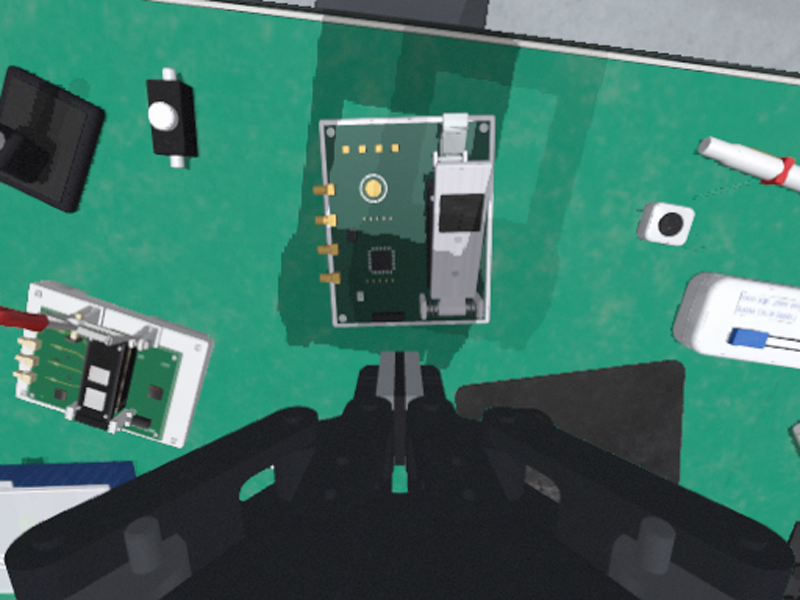

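This is a clear view of the board: land at (374,188), thumb pad at (461,212), catch at (455,135), and plate corners at (320,121), (495,115), (490,322) and (334,326). I'll measure these.

Run:
```python
from h import *
import pickle
c=pickle.load(open("w2.pkl","rb"));k=512/800;f=c["f"]
hsv=cv2.cvtColor(f,cv2.COLOR_BGR2HSV)
m=cv2.inRange(hsv,(15,90,120),(35,255,255)); m[:100]*=1
n,l,st,ce=cv2.connectedComponentsWithStats(m)
for i in range(1,n):
    if st[i,4]>8: print("brass",ce[i]/k,st[i])
roi=np.zeros_like(m);roi[115:158,274:314]=255
d=cv2.bitwise_and(cv2.inRange(hsv,(0,0,0),(179,255,55)),roi)
n,l,st,ce=cv2.connectedComponentsWithStats(d)
i=1+st[1:,4].argmax();print("pad",ce[i]/k,st[i]);padc=ce[i]
q=cv2.minAreaRect(np.argwhere(l==i)[:,::-1].astype(np.float32));print(q)
land=min([(abs(x[0]-239)+abs(x[1]-120),tuple(x)) for x in cv2.connectedComponentsWithStats(m)[3][1:]])[1]
C=np.array([(320,121),(495,115),(490,322),(334,326)])*k
P=plane(c,C,.017)[:,:2];print("corners",P.round(4).tolist())
x=(P[3]+P[2]-P[0]-P[1]);yaw=np.arctan2(x[1],x[0]);y=(P[1]+P[2]-P[0]-P[3]);print("yaw",np.degrees(yaw),np.degrees(np.arctan2(-y[0],y[1])),"size",np.linalg.norm(x)/2,np.linalg.norm(y)/2)
L=plane(c,[land],.0202)[0];print("land",L)
Rz=R.from_euler("z",yaw).as_matrix()[:2,:2]
ctr=P.mean(0);print("ctr",ctr,"land from ctr",ctr+Rz@[-.03,-.026],"ctr from land",L[:2]-Rz@[-.03,-.026])
ctrL=L[:2]-Rz@[-.03,-.026]
print("raised pad",plane(c,[padc],.083)[0],"expected",ctrL+Rz@[-.013,.03],"shut pad",ctrL+Rz@[-.026,.03])
t,s=pickle.load(open("v0.pkl","rb"))
print("land in top(800)",proj(t,L)/k, "scene",proj(s,L)/k)
```

```text
brass [344.65460526 148.60197368] [219  93   4   5  19]
brass [361.71875 148.4375 ] [230  93   4   5  20]
brass [377.77777778 147.82986111] [240  93   5   4  18]
brass [394.53125 146.875  ] [251  92   4   5  20]
brass [372.84482759 187.89511494] [234 115  10  11  87]
brass [324.29166667 188.91666667] [201 117  13   8  75]
brass [326.54017857 219.39732143] [202 137  13   8  70]
brass [328.57142857 248.68551587] [204 156  12   7  63]
brass [330.34274194 277.77217742] [205 175  13   7  62]
pad [459.9670199  212.64597751] [281 125  28  23 578]
((294.5, 136.0), (22.0, 27.0), 90.0)
corners [[0.4048, -0.0238], [0.3867, 0.1011], [0.5412, 0.1234], [0.5588, -0.0024]]
yaw 8.057213907117614 8.092610602272805 size 0.15577342089166996 0.12662206067896073
land [0.44704024 0.01881675 0.0202    ]
ctr [0.47286102 0.04957311] land from ctr [0.44680137 0.01962491] ctr from land [0.47309989 0.04876495]
raised pad [0.45552752 0.07648377 0.083     ] expected [0.45602336 0.0766467 ] shut pad [0.44315169 0.0748246 ]
land in top(800) [[366.13271071 381.82216059]] scene [[326.1778669  335.81659044]]
```

Two independent estimates agree: land at (0.447, 0.019), yaw 8.1°, pad raised at (0.456, 0.0765), as the board geometry predicts. I'll go above the pad and then follow the arc down.

>>> drive_tool(plan=[{"x":-0.02,"y":0.012,"z":-0.01,"rx":0,"ry":0,"rz":1.6,"jaw":0.0},{"x":-0.04,"y":0.024,"z":-0.03,"rx":0,"ry":0,"rz":1.6,"jaw":0.0},{"x":-0.055,"y":0.032,"z":-0.05,"rx":0,"ry":0,"rz":1.6,"jaw":0.0},{"x":-0.055,"y":0.032,"z":-0.075,"rx":0,"ry":0,"rz":1.6,"jaw":0.0},{"x":-0.055,"y":0.032,"z":-0.095,"rx":0,"ry":0,"rz":1.6,"jaw":0.0},{"x":-0.055,"y":0.032,"z":-0.1,"rx":0,"ry":0,"rz":1.6,"jaw":0.0},{"x":-0.055,"y":0.032,"z":-0.105,"rx":0,"ry":0,"rz":1.6,"jaw":0.0},{"x":-0.055,"y":0.032,"z":-0.105,"rx":0,"ry":0,"rz":1.6,"jaw":0.0}])

```text
clock: 2.7
ee_pos: [0.4569, 0.0777, 0.0967]
orientation: [-180.0, 0.0, -171.8]
ft_force: [-1.0, -0.0, 0.1]
gripper_width: 0.0
```

>>> drive_tool(plan=[{"x":-0.001,"y":0,"z":-0.007,"rx":0,"ry":0,"rz":0,"jaw":0.0},{"x":-0.003,"y":-0.0005,"z":-0.013,"rx":0,"ry":0,"rz":0,"jaw":0.0},{"x":-0.005,"y":-0.001,"z":-0.018,"rx":0,"ry":0,"rz":0,"jaw":0.0},{"x":-0.007,"y":-0.001,"z":-0.023,"rx":0,"ry":0,"rz":0,"jaw":0.0},{"x":-0.009,"y":-0.0015,"z":-0.028,"rx":0,"ry":0,"rz":0,"jaw":0.0},{"x":-0.01,"y":-0.0015,"z":-0.033,"rx":0,"ry":0,"rz":0,"jaw":0.0},{"x":-0.011,"y":-0.002,"z":-0.037,"rx":0,"ry":0,"rz":0,"jaw":0.0},{"x":-0.0115,"y":-0.002,"z":-0.041,"rx":0,"ry":0,"rz":0,"jaw":0.0}])

```text
clock: 3.5
ee_pos: [0.4452, 0.0755, 0.055]
orientation: [180.0, -0.0, -171.8]
ft_force: [-5.0, 0.5, 9.0]
gripper_width: -0.0
```

>>> drive_tool(plan=[{"x":-0.0005,"y":0,"z":-0.003,"rx":0,"ry":0,"rz":0,"jaw":0.0},{"x":-0.001,"y":0,"z":-0.006,"rx":0,"ry":0,"rz":0,"jaw":0.0},{"x":-0.001,"y":0,"z":-0.008,"rx":0,"ry":0,"rz":0,"jaw":0.0},{"x":-0.001,"y":0,"z":-0.0095,"rx":0,"ry":0,"rz":0,"jaw":0.0},{"x":-0.001,"y":0,"z":-0.0105,"rx":0,"ry":0,"rz":0,"jaw":0.0},{"x":-0.001,"y":0,"z":-0.0105,"rx":0,"ry":0,"rz":0,"jaw":0.0},{"x":-0.001,"y":0,"z":-0.0105,"rx":0,"ry":0,"rz":0,"jaw":0.0},{"x":-0.001,"y":0,"z":-0.0105,"rx":0,"ry":0,"rz":0,"jaw":0.0}])

```text
clock: 4.3
ee_pos: [0.4442, 0.0754, 0.0456]
orientation: [-180.0, -0.0, -171.8]
ft_force: [-12.6, -0.6, 26.9]
gripper_width: 0.0001
```

26.9 N at z = 0.0456 means the paddle is at its stop. I'll lift off straight up, then go to a view over the rest.

>>> drive_tool(plan=[{"x":0,"y":0,"z":0.01,"rx":0,"ry":0,"rz":0,"jaw":0.0},{"x":0,"y":0,"z":0.03,"rx":0,"ry":0,"rz":0,"jaw":0.0},{"x":0,"y":0,"z":0.06,"rx":0,"ry":0,"rz":0,"jaw":0.0},{"x":0,"y":0,"z":0.1,"rx":0,"ry":0,"rz":-3,"jaw":0.0},{"x":0,"y":-0.02,"z":0.14,"rx":0,"ry":0,"rz":-8,"jaw":0.0},{"x":0.01,"y":-0.05,"z":0.17,"rx":0,"ry":0,"rz":-12,"jaw":0.0},{"x":0.02,"y":-0.09,"z":0.19,"rx":0,"ry":0,"rz":-17,"jaw":0.0},{"x":0.02,"y":-0.13,"z":0.2,"rx":0,"ry":0,"rz":-22,"jaw":0.0}])

```text
clock: 5.1
ee_pos: [0.4653, -0.0561, 0.2467]
orientation: [-180.0, 0.2, 166.0]
ft_force: [0.3, 0.0, -0.8]
gripper_width: 0.0003
```

>>> drive_tool(plan=[{"x":0,"y":-0.04,"z":0,"rx":0,"ry":0,"rz":-3,"jaw":0.0},{"x":0,"y":-0.08,"z":0,"rx":0,"ry":0,"rz":-5.5,"jaw":0.0},{"x":0,"y":-0.12,"z":0,"rx":0,"ry":0,"rz":-5.5,"jaw":0.0},{"x":0,"y":-0.16,"z":0,"rx":0,"ry":0,"rz":-5.5,"jaw":0.0},{"x":0,"y":-0.19,"z":0,"rx":0,"ry":0,"rz":-5.5,"jaw":0.0},{"x":0,"y":-0.2,"z":0,"rx":0,"ry":0,"rz":-5.5,"jaw":0.03},{"x":0,"y":-0.2,"z":0,"rx":0,"ry":0,"rz":-5.5,"jaw":0.04},{"x":0,"y":-0.2,"z":0,"rx":0,"ry":0,"rz":-5.5,"jaw":0.04}])

```text
clock: 5.9
ee_pos: [0.4644, -0.2538, 0.2447]
orientation: [180.0, -0.0, 160.7]
ft_force: [0.2, 1.2, 0.5]
gripper_width: 0.0398
```

Run:
```python
from h import *
import pickle
print(ctrl.state()["ee_pos"],ctrl.state()["orientation"])
c=grab("wrist","w3.png");s=grab("scene","sc3.png");t=grab("top","t3.png");pickle.dump((c,s,t),open("w3.pkl","wb"))
a=cv2.resize(c["f"],(800,600),interpolation=cv2.INTER_CUBIC)
b=cv2.resize(s["f"][165:240,170:270],(400,300),interpolation=cv2.INTER_CUBIC)
a[300:,400:]=b
cv2.imwrite("pics/w3b.png",a)
```

```text
[ 0.4644102  -0.25377334  0.24467942] [ 1.79987404e+02 -1.27336867e-02  1.60671104e+02]
```

View pics/w3b.png

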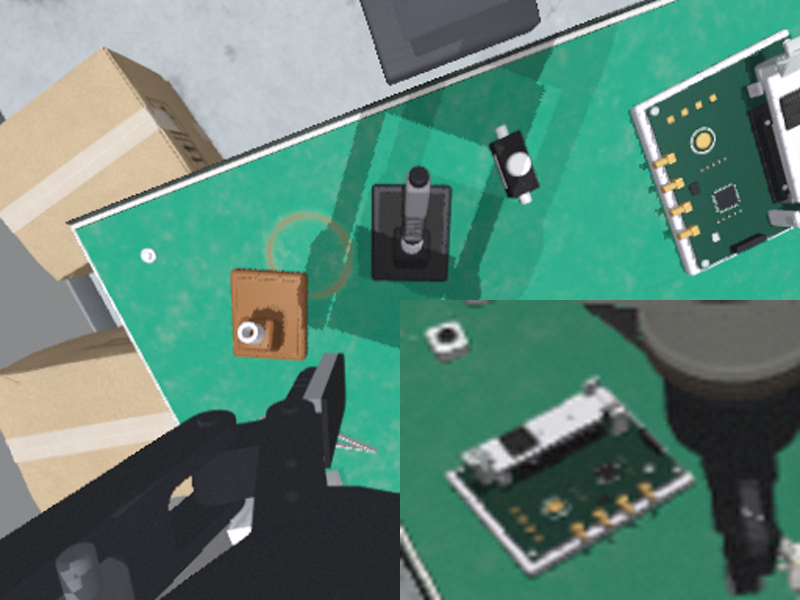

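The scene inset shows the paddle flat and held by the catch. In the wrist view the rest base corners are (373,185), (452,186), (448,281) and (372,279), the probe cap is at (419,177) and the collar at (411,242). I'll work out the probe axis and overlay the prediction on the views.

Run:
```python
from h import *
import pickle
c,s3,t3=pickle.load(open("w3.pkl","rb"));t,s=pickle.load(open("v0.pkl","rb"));k=512/800
C=np.array([(373,185),(452,186),(448,281),(372,279)])*k
P=plane(c,C,.011)[:,:2]
x=P[2]+P[3]-P[0]-P[1];y=P[0]+P[3]-P[1]-P[2]
y=-y if y[1]<0 else y
yaw=np.arctan2(x[1],x[0]);ctr=P.mean(0)
print(P.round(4).tolist(),"yaw",np.degrees(yaw),np.degrees(np.arctan2(-y[0],y[1])),"size",np.linalg.norm(x)/2,np.linalg.norm(y)/2,"ctr",ctr)
Rz=R.from_euler("z",yaw).as_matrix()
rim=np.r_[ctr,0]+Rz@[-.004,0,.066]
print("rim",rim)
out=[]
for v,n,(u0,v0,w,h) in [(c,"w",(215,85,100,100)),(t,"t",(290,215,60,60)),(s,"s",(195,235,80,80))]:
    g=cv2.resize(v["f"][v0:v0+h,u0:u0+w],(400,400),interpolation=cv2.INTER_CUBIC);f=400/w
    for lean,col in [(.4,(0,0,255)),(.5,(255,255,0))]:
        d=Rz@[-np.sin(lean),0,np.cos(lean)]
        pts=proj(v,[rim+d*a for a in (0,.005,.083,.09)]);print(n,lean,(pts/k).round(1).tolist())
        for p in pts:
            cv2.circle(g,tuple(int(q) for q in (p-[u0,v0]+.5)*f),3,col,-1)
    out.append(g)
cv2.imwrite("pics/ov.png",cv2.resize(np.hstack(out),(1200,400))[:, :800]);cv2.imwrite("pics/ov2.png",np.hstack([cv2.resize(o,(266,266)) for o in out]))
cv2.imwrite("pics/ov.png",np.vstack([np.hstack(out[:2]),np.hstack([out[2],out[2]*0])])[:, :][:800])
im=cv2.imread("pics/ov.png");cv2.imwrite("pics/ov.png",cv2.resize(im,(600,600)))
```

```text
[[0.3909, -0.2511], [0.4143, -0.1871], [0.4929, -0.2158], [0.4681, -0.2806]] yaw -20.490006398060252 -20.510770840118436 size 0.08315650957485543 0.06874708872982024 ctr [ 0.44155035 -0.23363967]
rim [ 0.43780341 -0.2322395   0.066     ]
w 0.4 [[413.4, 236.0], [413.7, 234.1], [419.5, 192.6], [420.3, 187.5]]
w 0.5 [[413.4, 236.0], [413.7, 233.4], [419.7, 178.9], [420.4, 172.3]]
t 0.4 [[501.5, 386.9], [501.6, 388.1], [504.4, 407.9], [504.6, 409.9]]
t 0.5 [[501.5, 386.9], [501.5, 388.3], [502.5, 411.8], [502.6, 414.1]]
s 0.4 [[379.5, 417.0], [378.4, 415.8], [358.7, 394.9], [356.9, 392.9]]
s 0.5 [[379.5, 417.0], [378.1, 415.9], [354.4, 396.7], [352.1, 394.9]]
```

View pics/ov.png

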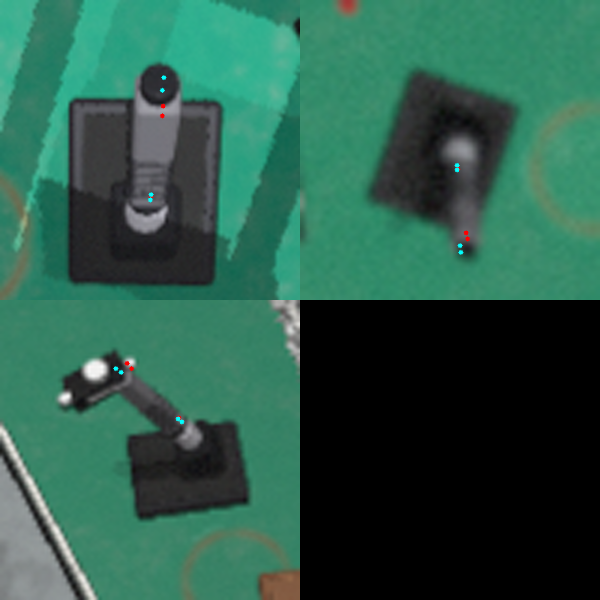

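The overlay puts the predicted rim on the collar within about 2 mm. The true cap centre in the wrist crop, (160,83), falls between the 0.4 and 0.5 rad marks and close to 0.5. I'll triangulate the cap to fix the lean.

Run:
```python
from h import *
import pickle
c,s3,t3=pickle.load(open("w3.pkl","rb"));t,s=pickle.load(open("v0.pkl","rb"))
rim=np.array([.4378,-.2322,.066]);yaw=np.radians(-20.5);Rz=R.from_euler("z",yaw).as_matrix()
P,e=tri([c,t],[(268.3,112.7),(323.4,264.4)]);print(P,e);d=P-rim;print(np.linalg.norm(d),Rz.T@d)
# closest-point fits: ray of wrist cap vs sphere of 0.09 about rim
o,dr=ray(c,[(268.3,112.7)]);dr=dr[0];b=dr@(o-rim);q=b*b-((o-rim)@(o-rim)-.09**2);print(q)
if q>0:
  for sg in (-1,1):
    X=o+dr*(-b+sg*np.sqrt(q));print(X,Rz.T@(X-rim),np.arctan2(-(Rz.T@(X-rim))[0],X[2]-rim[2]))
for lean in (.44,.48):
    a=Rz@[-np.sin(lean),0,np.cos(lean)]
    Rt=np.c_[np.cross(Rz[:,1],-a),Rz[:,1],-a]
    print(lean,"TCP at 71mm",rim+a*(.092-.0187-.045),"pre +80mm",rim+a*(.092-.0187-.045+.08),"rotvec from now",np.degrees((R.from_matrix(Rt)*R.from_euler("xyz",ctrl.state()["orientation"],degrees=True).inv()).as_rotvec()))
```

```text
[ 0.39978885 -0.21922383  0.15645091] [0.7715476395313459, 0.2323055350091546]
0.09896764878244736 [-0.04014834 -0.00115737  0.09045091]
0.0061862582362820495
[ 0.39907517 -0.21843822  0.14606873] [-0.04109195 -0.00067145  0.08006873] 0.4741584355464517
[ 0.39684438 -0.20995445 -0.01099203] [-0.04615254  0.00649383 -0.07699203] 2.601580823681425
0.44 TCP at 71mm [ 0.42650927 -0.22797857  0.09160447] pre +80mm [ 0.39459202 -0.2160452   0.16398461] rotvec from now [ -8.56081047 -23.68995701  -1.21681104]
0.48 TCP at 71mm [ 0.42555924 -0.22762337  0.09110196] pre +80mm [ 0.39095638 -0.21468589  0.16206155] rotvec from now [ -9.340218   -25.84523166  -1.2128769 ]
```

>>> drive_tool(plan=[{"x":-0.018,"y":0.01,"z":0,"rx":-2.2,"ry":-6,"rz":-0.3,"jaw":0.05},{"x":-0.036,"y":0.019,"z":0,"rx":-4.4,"ry":-12,"rz":-0.6,"jaw":0.05},{"x":-0.054,"y":0.029,"z":0,"rx":-6.6,"ry":-18,"rz":-0.9,"jaw":0.05},{"x":-0.071,"y":0.038,"z":0,"rx":-8.8,"ry":-24.2,"rz":-1.2,"jaw":0.05},{"x":-0.071,"y":0.038,"z":-0.02,"rx":-8.8,"ry":-24.2,"rz":-1.2,"jaw":0.05},{"x":-0.071,"y":0.038,"z":-0.05,"rx":-8.8,"ry":-24.2,"rz":-1.2,"jaw":0.05},{"x":-0.071,"y":0.038,"z":-0.065,"rx":-8.8,"ry":-24.2,"rz":-1.2,"jaw":0.05},{"x":-0.071,"y":0.038,"z":-0.065,"rx":-8.8,"ry":-24.2,"rz":-1.2,"jaw":0.05}])

```text
clock: 6.85
ee_pos: [0.3928, -0.2152, 0.1781]
orientation: [180.0, 25.6, 159.5]
ft_force: [-0.1, -0.3, -0.0]
gripper_width: 0.0498
```

Run:
```python
from h import *
import pickle
st=ctrl.state();print(st["ee_pos"],st["orientation"],st["joint_positions"])
c=grab("wrist");pickle.dump(c,open("w4.pkl","wb"))
T=R.from_euler("xyz",st["orientation"],degrees=True).as_matrix();print(T.round(3))
k=512/800
rim=np.array([.4378,-.2322,.066]);Rz=R.from_euler("z",-20.5,degrees=True).as_matrix()
g=cv2.resize(c["f"],(800,600),interpolation=cv2.INTER_CUBIC)
for lean,col in [(.42,(0,0,255)),(.45,(0,255,255)),(.48,(255,255,0))]:
    d=Rz@[-np.sin(lean),0,np.cos(lean)]
    for p in proj(c,[rim+d*a for a in (0,.005,.083,.09)])/k: cv2.circle(g,tuple(int(q) for q in p),2,col,-1)
p=proj(c,st["ee_pos"]+T@[0,0,-.0187])[0]/k;cv2.circle(g,tuple(int(q) for q in p),4,(255,0,255),1)
cv2.imwrite("pics/w4b.png",g)
```

```text
[ 0.39280575 -0.21521392  0.17808078] [179.9506651   25.63079163 159.46753284] [ -46.75605913  -22.91781418  120.01105453   12.76909986   60.2620055
 -120.36406025]
[[-0.844  0.35   0.405]
 [ 0.316  0.937 -0.151]
 [-0.433  0.001 -0.902]]
```

View pics/w4b.png

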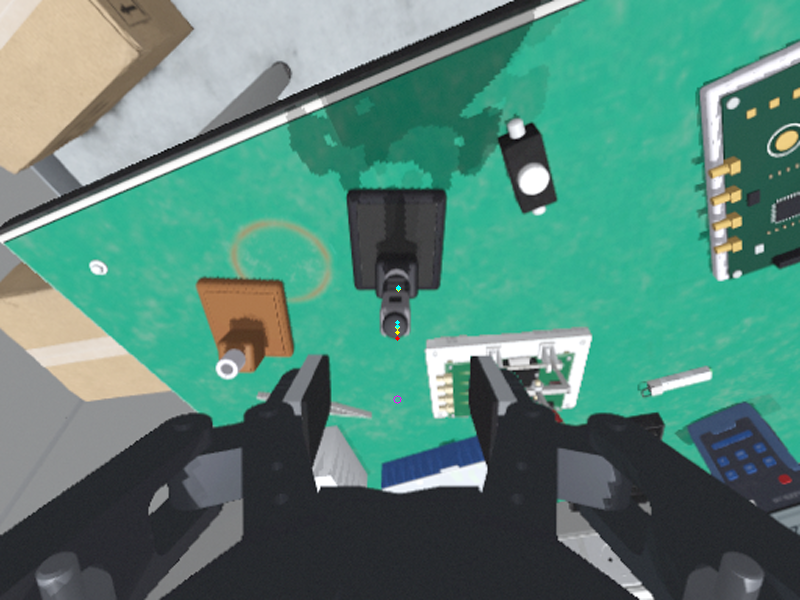

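The cap at (395,325) lies close to the 0.45 to 0.48 marks, and the jaws straddle the handle line. I'll slide down along the axis and grip.

>>> drive_tool(plan=[{"x":0,"y":0,"z":-0.015,"rx":0,"ry":0,"rz":0,"jaw":0.05},{"x":0.008,"y":-0.003,"z":-0.032,"rx":0,"ry":0,"rz":0,"jaw":0.05},{"x":0.016,"y":-0.006,"z":-0.05,"rx":0,"ry":0,"rz":0,"jaw":0.05},{"x":0.025,"y":-0.0095,"z":-0.068,"rx":0,"ry":0,"rz":0,"jaw":0.05},{"x":0.033,"y":-0.0125,"z":-0.0865,"rx":0,"ry":0,"rz":0,"jaw":0.05},{"x":0.033,"y":-0.0125,"z":-0.0865,"rx":0,"ry":0,"rz":0,"jaw":0.05},{"x":0.033,"y":-0.0125,"z":-0.0865,"rx":0,"ry":0,"rz":0,"jaw":0.03},{"x":0.033,"y":-0.0125,"z":-0.0865,"rx":0,"ry":0,"rz":0,"jaw":0.02}])

```text
clock: 7.7
ee_pos: [0.4267, -0.2293, 0.0948]
orientation: [-179.9, 25.8, 159.5]
ft_force: [-0.1, 0.6, -0.4]
gripper_width: 0.0217
```

>>> drive_tool(plan=[{"x":0,"y":0,"z":0,"rx":0,"ry":0,"rz":0,"jaw":0.01},{"x":0,"y":0,"z":0,"rx":0,"ry":0,"rz":0,"jaw":0.005},{"x":0,"y":0,"z":0,"rx":0,"ry":0,"rz":0,"jaw":0.0},{"x":0,"y":0,"z":0,"rx":0,"ry":0,"rz":0,"jaw":0.0},{"x":0,"y":0,"z":0,"rx":0,"ry":0,"rz":0,"jaw":0.0},{"x":0,"y":0,"z":0,"rx":0,"ry":0,"rz":0,"jaw":0.0},{"x":0,"y":0,"z":0,"rx":0,"ry":0,"rz":0,"jaw":0.0},{"x":0,"y":0,"z":0,"rx":0,"ry":0,"rz":0,"jaw":0.0}])

```text
clock: 8.5
ee_pos: [0.4267, -0.2293, 0.0947]
orientation: [-179.9, 25.9, 159.5]
ft_force: [-2.9, 2.5, 8.8]
gripper_width: 0.0136
```

Gripped at 13.6 mm. I'll draw it along the sleeve axis.

>>> drive_tool(plan=[{"x":-0.0033,"y":0.0012,"z":0.0072,"rx":0,"ry":0,"rz":0,"jaw":0.0},{"x":-0.0065,"y":0.0024,"z":0.0144,"rx":0,"ry":0,"rz":0,"jaw":0.0},{"x":-0.0098,"y":0.0036,"z":0.0216,"rx":0,"ry":0,"rz":0,"jaw":0.0},{"x":-0.013,"y":0.0049,"z":0.0288,"rx":0,"ry":0,"rz":0,"jaw":0.0},{"x":-0.0163,"y":0.0061,"z":0.036,"rx":0,"ry":0,"rz":0,"jaw":0.0},{"x":-0.0195,"y":0.0073,"z":0.0432,"rx":0,"ry":0,"rz":0,"jaw":0.0},{"x":-0.0244,"y":0.0091,"z":0.054,"rx":0,"ry":0,"rz":0,"jaw":0.0},{"x":-0.0285,"y":0.0106,"z":0.063,"rx":0,"ry":0,"rz":0,"jaw":0.0}])

```text
clock: 9.3
ee_pos: [0.3975, -0.2183, 0.157]
orientation: [-180.0, 25.7, 159.4]
ft_force: [0.1, -0.1, 0.5]
gripper_width: 0.0131
```

>>> drive_tool(plan=[{"x":-0.005,"y":0.005,"z":0.03,"rx":0,"ry":0,"rz":0,"jaw":0.0},{"x":0,"y":0.02,"z":0.045,"rx":1.8,"ry":4.8,"rz":0,"jaw":0.0},{"x":0.005,"y":0.045,"z":0.045,"rx":3.6,"ry":9.6,"rz":0,"jaw":0.0},{"x":0.01,"y":0.075,"z":0.045,"rx":5.4,"ry":14.4,"rz":0,"jaw":0.0},{"x":0.02,"y":0.105,"z":0.045,"rx":7.2,"ry":19.2,"rz":0,"jaw":0.0},{"x":0.03,"y":0.135,"z":0.045,"rx":9,"ry":24,"rz":0,"jaw":0.0},{"x":0.035,"y":0.16,"z":0.045,"rx":9,"ry":24,"rz":0,"jaw":0.0},{"x":0.04,"y":0.18,"z":0.045,"rx":9,"ry":24,"rz":0,"jaw":0.0}])

```text
clock: 10.1
ee_pos: [0.4381, -0.037, 0.2012]
orientation: [-180.0, 0.0, 159.5]
ft_force: [-0.5, -0.7, -0.6]
gripper_width: 0.0134
```

>>> drive_tool(plan=[{"x":0.003,"y":0.02,"z":0,"rx":0,"ry":0,"rz":0,"jaw":0.0},{"x":0.006,"y":0.04,"z":-0.01,"rx":0,"ry":0,"rz":0,"jaw":0.0},{"x":0.01,"y":0.057,"z":-0.02,"rx":0,"ry":0,"rz":0,"jaw":0.0},{"x":0.01,"y":0.057,"z":-0.035,"rx":0,"ry":0,"rz":0,"jaw":0.0},{"x":0.01,"y":0.057,"z":-0.05,"rx":0,"ry":0,"rz":0,"jaw":0.0},{"x":0.01,"y":0.057,"z":-0.05,"rx":0,"ry":0,"rz":0,"jaw":0.0},{"x":0.01,"y":0.057,"z":-0.05,"rx":0,"ry":0,"rz":0,"jaw":0.0},{"x":0.01,"y":0.057,"z":-0.05,"rx":0,"ry":0,"rz":0,"jaw":0.0}])

```text
clock: 10.9
ee_pos: [0.4482, 0.0184, 0.1523]
orientation: [-180.0, 0.2, 159.4]
ft_force: [0.2, -0.0, -0.0]
gripper_width: 0.0129
```

Run:
```python
from h import *
import pickle
st=ctrl.state();print(st["ee_pos"],st["orientation"],st["ft_force"],st["gripper_width"])
c=grab("wrist");s=grab("scene");t=grab("top");pickle.dump((c,s,t),open("w5.pkl","wb"))
p=st["ee_pos"]
tip=p-[0,0,.074]
out=[]
for v,w in ((c,400),(s,70)):
    u=proj(v,tip)[0];print(u)
    if w==400: g=cv2.resize(v["f"][0:384,56:456],(400,384))
    else:
        x0,y0=int(u[0]-35),int(u[1]-55);g=cv2.resize(v["f"][y0:y0+70,x0:x0+70],(384,384),interpolation=cv2.INTER_CUBIC);print("scene crop",x0,y0,384/70)
    out.append(g)
cv2.imwrite("pics/w5b.png",np.hstack(out))
```

```text
[0.4481735  0.01836713 0.15225352] [-1.79991749e+02  1.79939902e-01  1.59429699e+02] [ 0.18428792 -0.02873794 -0.02743816] 0.0129419431323498
[254.79400727 202.50763244]
[207.34409148 202.93129748]
scene crop 172 147 5.485714285714286
```

View pics/w5b.png

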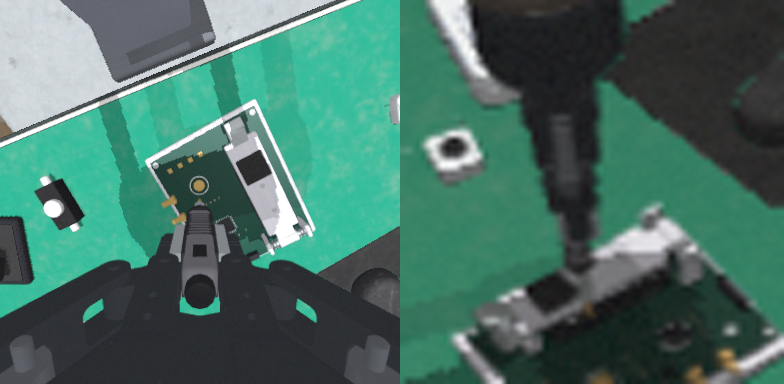

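The wrist view shows the probe held with its tip at crop (199,203) and the land at (199,185). The tip projects where I predicted to within 1 px. I'll check upright with an enlarged overlay and triangulate the tip.

Run:
```python
from h import *
import pickle
c,s,t=pickle.load(open("w5.pkl","rb"))
P,e=tri([c,s],[(255,202.5),(206.3,203.7)]);print("tip",P,e)
hsv=cv2.cvtColor(c["f"],cv2.COLOR_BGR2HSV);m=cv2.inRange(hsv,(12,80,110),(35,255,255))
n,l,st,ce=cv2.connectedComponentsWithStats(m)
for i in range(1,n):
    if st[i,4]>40: print(ce[i],st[i,4],plane(c,[ce[i]],.0202))
p=np.array([.4482,.0184,.1523])
g=cv2.resize(c["f"][170:320,215:295],(426,800),interpolation=cv2.INTER_CUBIC)[:800]
f=426/80
for k,col in ((-2,(0,0,255)),(0,(0,255,255)),(2,(255,255,0)),(4,(255,0,255))):
    # probe leaning k deg about tool y, pivot at grasp point; tool x = camera-ward
    tx=np.array([np.cos(np.radians(159.4)),np.sin(np.radians(159.4)),0]);a=np.sin(np.radians(k))*tx+np.cos(np.radians(k))*np.array([0,0,1])
    gp=p+[0,0,.0187]
    for q in proj(c,[gp+a*d for d in (-.0927,-.0477,-.0427,.0353,.0423)]):
        cv2.circle(g,tuple(int(z) for z in (q-[215,170]+.5)*f),3,col,-1)
    print(k,proj(c,[gp+a*d for d in (-.0927,.0423)]).round(1).tolist())
cv2.imwrite("pics/w6.png",cv2.resize(g,(319,600)))
```

```text
tip [0.44642515 0.01846712 0.07720814] [2.400087934601976, 0.6557723750158454]
[254.72727273 185.09090909] 99 [[0.44688721 0.01864098 0.0202    ]]
[225.45918367 201.2755102 ] 98 [[ 0.45246051 -0.0167505   0.0202    ]]
[235.33333333 218.66666667] 93 [[ 0.47443279 -0.01420592  0.0202    ]]
-2 [[254.8, 198.9], [254.1, 316.4]]
0 [[254.8, 202.5], [254.1, 313.0]]
2 [[254.8, 206.2], [254.1, 309.5]]
4 [[254.8, 209.9], [254.1, 305.8]]
```

View pics/w6.png

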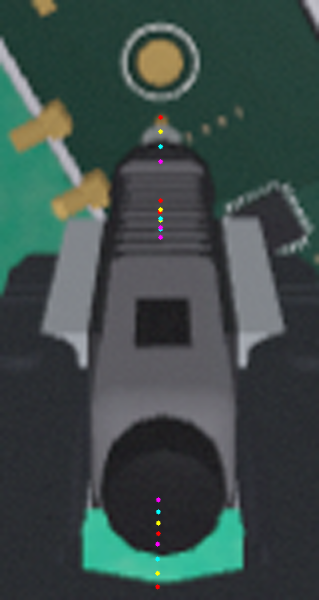

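Solving offset, lean and tip together gives a probe about 5.7 mm off the tool axis toward the camera and leaning about 2°. The tip is at about (0.4463, 0.019, 0.077), matching the triangulation, and the land is at (0.4469, 0.0186). I'll correct the lean and descend most of the way.

>>> drive_tool(plan=[{"x":0.0015,"y":-0.0005,"z":-0.005,"rx":0.35,"ry":1,"rz":0,"jaw":0.0},{"x":0.003,"y":-0.001,"z":-0.012,"rx":0.7,"ry":1.9,"rz":0,"jaw":0.0},{"x":0.003,"y":-0.001,"z":-0.02,"rx":0.7,"ry":1.9,"rz":0,"jaw":0.0},{"x":0.003,"y":-0.001,"z":-0.028,"rx":0.7,"ry":1.9,"rz":0,"jaw":0.0},{"x":0.003,"y":-0.001,"z":-0.036,"rx":0.7,"ry":1.9,"rz":0,"jaw":0.0},{"x":0.003,"y":-0.001,"z":-0.043,"rx":0.7,"ry":1.9,"rz":0,"jaw":0.0},{"x":0.003,"y":-0.001,"z":-0.047,"rx":0.7,"ry":1.9,"rz":0,"jaw":0.0},{"x":0.003,"y":-0.001,"z":-0.047,"rx":0.7,"ry":1.9,"rz":0,"jaw":0.0}])

```text
clock: 11.85
ee_pos: [0.4506, 0.0176, 0.1037]
orientation: [-180.0, -1.9, 159.4]
ft_force: [0.5, 0.2, -1.0]
gripper_width: 0.013
```

Run:
```python
from h import *
import pickle
st=ctrl.state();print(st["ee_pos"],st["orientation"],st["ft_force"])
c=grab("wrist");s=grab("scene");pickle.dump((c,s),open("w7.pkl","wb"))
a=cv2.resize(c["f"][170:320,205:305],(400,600),interpolation=cv2.INTER_CUBIC)
u=proj(s,[.447,.0187,.0202])[0];x0,y0=int(u[0]-25),int(u[1]-45);print(u,x0,y0)
b=cv2.resize(s["f"][y0:y0+75,x0:x0+50],(400,600),interpolation=cv2.INTER_CUBIC)
cv2.imwrite("pics/w7.png",np.hstack([a,b]))
```

```text
[0.4505983  0.0176039  0.10374483] [-179.95616283   -1.94709531  159.44749977] [ 0.50664572  0.15723551 -0.97740112]
[208.75784945 214.95179717] 183 169
```

View pics/w7.png

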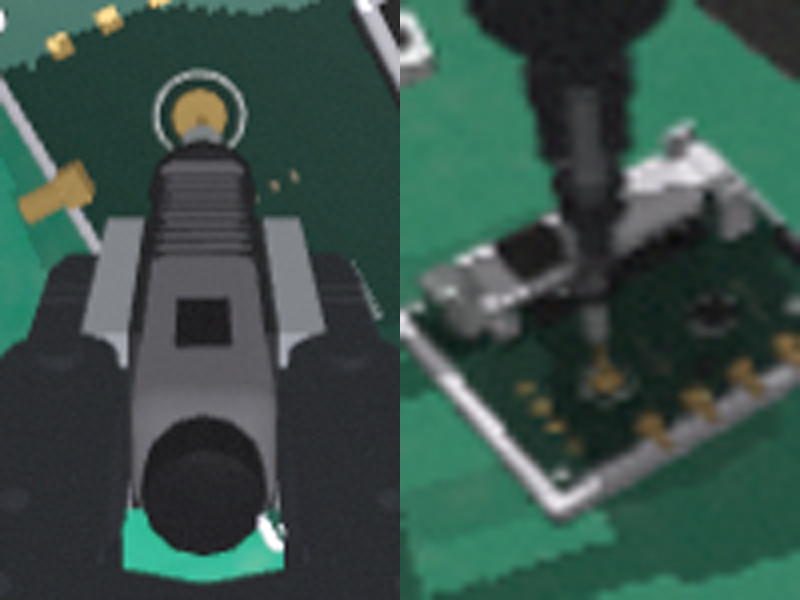

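The tip appears over the centre of the land in both views: wrist crop (202,120) and scene crop (603,368). I'll approach slowly, watching the force.

>>> drive_tool(plan=[{"x":0,"y":0,"z":-0.001,"rx":0,"ry":0,"rz":0,"jaw":0.0},{"x":0,"y":0,"z":-0.002,"rx":0,"ry":0,"rz":0,"jaw":0.0},{"x":0,"y":0,"z":-0.003,"rx":0,"ry":0,"rz":0,"jaw":0.0},{"x":0,"y":0,"z":-0.004,"rx":0,"ry":0,"rz":0,"jaw":0.0},{"x":0,"y":0,"z":-0.005,"rx":0,"ry":0,"rz":0,"jaw":0.0},{"x":0,"y":0,"z":-0.006,"rx":0,"ry":0,"rz":0,"jaw":0.0},{"x":0,"y":0,"z":-0.006,"rx":0,"ry":0,"rz":0,"jaw":0.0},{"x":0,"y":0,"z":-0.006,"rx":0,"ry":0,"rz":0,"jaw":0.0}])

```text
clock: 12.75
ee_pos: [0.4508, 0.0175, 0.0983]
orientation: [-180.0, -1.9, 159.4]
ft_force: [-0.4, 0.2, -0.8]
gripper_width: 0.0131
```

```bash
cat > ft.py <<'E'
from h import *
F=[]
for i in range(10):
    c=ctrl.camera("scene"); F.append(np.r_[ctrl.state()["ft_force"],ctrl.state()["torque"]])
print(np.mean(F,0).round(3),np.std(F,0).round(2),ctrl.state()["ee_pos"],ctrl.state()["clock"])
E
python3 ft.py
```

```text
[ 0.162 -0.036 -0.424 -0.015 -0.028 -0.007] [0.4  0.38 0.42 0.03 0.02 0.02] [0.45088819 0.01754814 0.09830217] 13.25
```

No contact yet: -0.42 N is the probe's weight. Continue.

>>> drive_tool(plan=[{"x":0,"y":0,"z":-0.001,"rx":0,"ry":0,"rz":0,"jaw":0.0},{"x":0,"y":0,"z":-0.002,"rx":0,"ry":0,"rz":0,"jaw":0.0},{"x":0,"y":0,"z":-0.003,"rx":0,"ry":0,"rz":0,"jaw":0.0},{"x":0,"y":0,"z":-0.004,"rx":0,"ry":0,"rz":0,"jaw":0.0},{"x":0,"y":0,"z":-0.004,"rx":0,"ry":0,"rz":0,"jaw":0.0},{"x":0,"y":0,"z":-0.004,"rx":0,"ry":0,"rz":0,"jaw":0.0},{"x":0,"y":0,"z":-0.004,"rx":0,"ry":0,"rz":0,"jaw":0.0},{"x":0,"y":0,"z":-0.004,"rx":0,"ry":0,"rz":0,"jaw":0.0}])

```text
clock: 14.05
ee_pos: [0.4509, 0.0175, 0.0943]
orientation: [-180.0, -1.9, 159.4]
ft_force: [-0.9, 0.6, 0.2]
gripper_width: 0.0135
```

```bash
python3 ft.py
```

```text
[-0.224  0.032  0.151  0.015  0.031  0.001] [0.33 0.48 0.27 0.04 0.04 0.03] [0.45085291 0.01756194 0.09425599] 14.55
```

Contact is starting, at about 0.6 N net. I'll press 4 mm more.

>>> drive_tool(plan=[{"x":0,"y":0,"z":-0.001,"rx":0,"ry":0,"rz":0,"jaw":0.0},{"x":0,"y":0,"z":-0.002,"rx":0,"ry":0,"rz":0,"jaw":0.0},{"x":0,"y":0,"z":-0.003,"rx":0,"ry":0,"rz":0,"jaw":0.0},{"x":0,"y":0,"z":-0.004,"rx":0,"ry":0,"rz":0,"jaw":0.0},{"x":0,"y":0,"z":-0.004,"rx":0,"ry":0,"rz":0,"jaw":0.0},{"x":0,"y":0,"z":-0.004,"rx":0,"ry":0,"rz":0,"jaw":0.0},{"x":0,"y":0,"z":-0.004,"rx":0,"ry":0,"rz":0,"jaw":0.0},{"x":0,"y":0,"z":-0.004,"rx":0,"ry":0,"rz":0,"jaw":0.0}])

```text
clock: 15.35
ee_pos: [0.4509, 0.0176, 0.0903]
orientation: [-180.0, -1.9, 159.4]
ft_force: [-0.4, -0.1, 1.4]
gripper_width: 0.0132
```

```bash
python3 ft.py
python3 - <<'E'
from h import *
c=grab("wrist");s=grab("scene")
a=cv2.resize(c["f"][170:320,205:305],(400,600),interpolation=cv2.INTER_CUBIC)
b=cv2.resize(s["f"][169:244,183:233],(400,600),interpolation=cv2.INTER_CUBIC)
cv2.imwrite("pics/w8.png",np.hstack([a,b]))
E
```

```text
[-0.106  0.143  1.341 -0.01   0.055 -0.003] [0.44 0.49 0.31 0.02 0.03 0.03] [0.45086912 0.01754889 0.0902805 ] 15.85
```

View pics/w8.png

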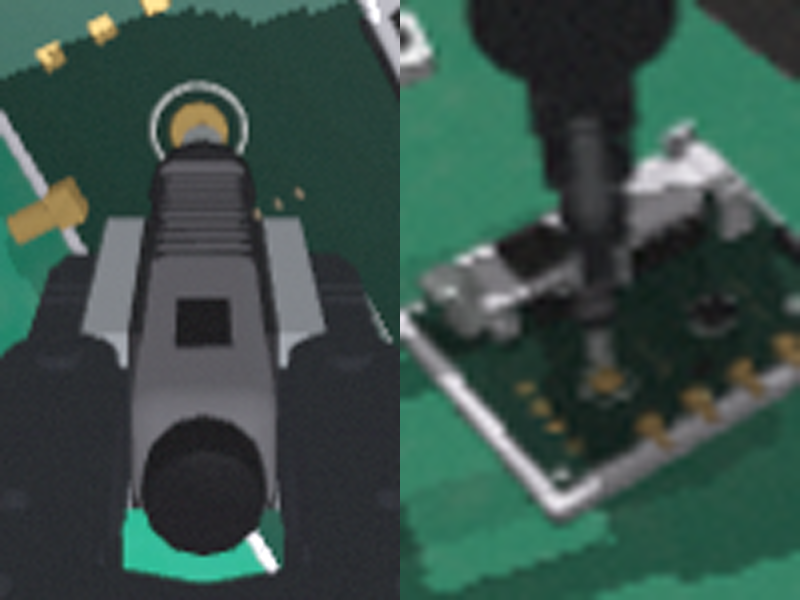

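Net force is about 1.8 N, so the plunger is about 3.8 mm in. In the scene crop the tip at about (601,375) looks slightly left of the land at (608,380). I'll measure that offset against the first scene picture.

Run:
```python
from h import *
import pickle
t,s0=pickle.load(open("v0.pkl","rb"));s=grab("scene")
g0=s0["f"].astype(int);g=s["f"].astype(int)
h0=cv2.cvtColor(s0["f"],cv2.COLOR_BGR2HSV)
w=(h0[205:224,200:218,1]>90)&(h0[205:224,200:218,0]<30)&(h0[205:224,200:218,2]>90)
y,x=np.nonzero(w);print("land px v0",x.mean()+200,y.mean()+205,len(x),"pred",proj(s0,[.447,.0187,.0202]))
d=np.abs(g-g0).sum(2)
for r in range(200,220): print(r,d[r,200:218], )
q=proj(s0,[.447,.0187,.0202])[0];print([ (proj(s0,np.array([.447,.0187,.0202])+v)[0]-q).round(2) for v in ([-.00187,.0007,0],[.0007,.00187,0],[0,0,.002])])
```

```text
land px v0 209.1904761904762 219.1904761904762 21 pred [[208.75784945 214.95179717]]
200 [ 52  95 163 200 179 214 292 294 268 182  48  41   4  17   9   2  11  25]
201 [125 138 196 171 113 139 259 228 158  24 115  98  11   6   5  29  25  49]
202 [ 24   5  54  55  15  88 165  60  18  38 110 110   8   6  20  36  48  47]
203 [ 13 123  94  12  46  79  12  24  34  53 148 121  33  14  30  47  63  51]
204 [245 169 137  50  75 139  42  63  77  73  80  35  50  51  60  44  36  43]
205 [193  87  33  41  12  89  81  75  43   7  32  53  46  44  65  46  56  58]
206 [ 4 18 20 19 28 53 59 55 22 34 57 47 53 51 49 64 48 55]
207 [10  4  6  5  7 42 48 38 37 32 68 57 51 52 56 72 53 47]
208 [16  4  4  6 14 24 26 29 31 39 68 41 64 50 54 60 52 33]
209 [12 11 22 30 71 56 70 57 52 47 31 54 52 50 57 61 54 54]
210 [15 48 69 50 44 48 21 32 26 17 58 52 56 56 42 49 58 67]
211 [ 47  46  49  66  52  41  38 110  84  19  41  45  38  50  51  61  54  64]
212 [ 16  68  47  41  56  46  27 110  71  16  40  65  77  71  38  48  77  60]
213 [15 39 65 51 54 49 28 90 64 24 47 61 60 54 53 58 42 61]
214 [18 13 57 40 49 60 53 32 57 55 47 62 56 52 70 74 68 51]
215 [ 12  45  38  52  52  77 147 174 140 154 110  77  59  49  53  46  22  44]
216 [ 18  64  55  52  57  80 136 186 223 215 169  88 109  53  70  76  67  64]
217 [ 15  54  57  44  50 120 151 142 202 181 115 125  94  59  43  53  54  57]
218 [ 32  55  46  56  47  72  89  46  45 116 180 150  72  63  43  59  54  48]
219 [ 40  91  41  59  51  48  71  81 106 104  44  54  64  52  45  71  60  63]
[array([-0.62,  0.08]), array([-0.05, -0.47]), array([-0.06, -0.4 ])]
```

Both views put the tip about 1 to 2 mm toward the robot from the land's centre. That is within tolerance but cheap to fix, so I'll lift, shift 1.5 mm and press again, 1 mm deeper.

>>> drive_tool(plan=[{"x":0,"y":0,"z":0.004,"rx":0,"ry":0,"rz":0,"jaw":0.0},{"x":0,"y":0,"z":0.008,"rx":0,"ry":0,"rz":0,"jaw":0.0},{"x":0.0014,"y":-0.0005,"z":0.008,"rx":0,"ry":0,"rz":0,"jaw":0.0},{"x":0.0014,"y":-0.0005,"z":0.006,"rx":0,"ry":0,"rz":0,"jaw":0.0},{"x":0.0014,"y":-0.0005,"z":0.004,"rx":0,"ry":0,"rz":0,"jaw":0.0},{"x":0.0014,"y":-0.0005,"z":0.002,"rx":0,"ry":0,"rz":0,"jaw":0.0},{"x":0.0014,"y":-0.0005,"z":0.0,"rx":0,"ry":0,"rz":0,"jaw":0.0},{"x":0.0014,"y":-0.0005,"z":-0.001,"rx":0,"ry":0,"rz":0,"jaw":0.0}])

```text
clock: 16.8
ee_pos: [0.4522, 0.0171, 0.089]
orientation: [-180.0, -1.9, 159.4]
ft_force: [-0.1, -0.5, 2.3]
gripper_width: 0.0133
```

```bash
python3 ft.py
python3 - <<'E'
from h import *
st=ctrl.state();print(st["joint_velocities"].round(2),st["gripper_width"])
c=grab("wrist");h=cv2.cvtColor(c["f"],cv2.COLOR_BGR2HSV)
n,l,s_,ce=cv2.connectedComponentsWithStats(cv2.inRange(h,(12,80,110),(35,255,255)))
print([(ce[i].round(1).tolist(),s_[i].tolist()) for i in range(1,n) if s_[i,4]>30], "land at",proj(c,[.447,.0187,.0202]), "barrel end",proj(c,[.447,.0187,.032]))
print(h[195:212,255].tolist())
E
```

```text
[ 2.230e-01 -2.130e-01  1.687e+00 -4.700e-02 -4.400e-02  1.000e-03] [0.34 0.55 0.38 0.02 0.04 0.03] [0.45226087 0.01706292 0.08929899] 17.3
[ 0.05  0.02  0.04 -0.02  0.01 -0.12] 0.013415527081646915
[([256.0, 161.0], [253, 158, 7, 8, 41]), ([242.8, 168.1], [240, 165, 7, 7, 37]), ([230.0, 175.2], [227, 172, 7, 7, 36]), ([217.2, 182.2], [214, 179, 7, 7, 33]), ([254.1, 198.8], [248, 194, 14, 12, 101]), ([216.9, 221.4], [207, 214, 20, 15, 167])] land at [[254.4156671  200.73876114]] barrel end [[254.35506751 204.55041128]]
[[20, 128, 174], [20, 123, 174], [20, 126, 172], [20, 125, 171], [20, 128, 171], [20, 129, 158], [19, 46, 134], [100, 12, 130], [102, 10, 129], [95, 14, 110], [114, 20, 65], [120, 13, 39], [105, 23, 44], [135, 22, 47], [150, 11, 48], [120, 9, 81], [135, 16, 97]]
```

Net push is 2.1 N, which is half plunger travel, and the tip is centred in the wrist view. Handing in.

```bash
python3 -c "
from cell import ctrl
print(ctrl.job_done())"
```

```text
the job is handed in; nothing more can be done
None
```

I pressed the clamp paddle shut, drew the probe out and stood it on the ringed land. I handed the job in at about 17.4 s with the probe still gripped and pressed there. `job_done()` gave no verdict.

- **Clamp:** I pressed the thumb pad to its stop (27 N at z = 45.6 mm). Later pictures show the paddle flat and held by the catch.
- **Probe:** I gripped the grey handle, drew it about 70 mm along its axis and stood it upright. I then took out a lean of about 2° that showed up in the pictures; I did not measure the lean again after that.
- **Press on the land:** the average push was about 2.1 N after allowing for the probe's weight, so the plunger is about 5 mm in. Grip width was 13.4 mm and the arm was still.
- **Tip position:** the last wrist measurement puts the tip within about 1 mm of the land's centre. Before that, the two cameras disagreed slightly, showing the tip 1 to 2 mm toward the robot, so I lifted, shifted it 1.5 mm and pressed again. I did not view the scene camera again after that shift.
- **Bystanders:** the arm's path did not pass close to any of them. The attenuator looked unmoved in the pictures, but I did not measure the bystanders' positions at the end.
- **Refused moves:** my first two move calls were refused because rows left out some fields. Nothing moved, and they worked once every field was given.

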